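# Press the sprung safety hook to free the battery locker's door

## Robot

A 6-joint arm with a two-finger parallel gripper is mounted at the origin on a cart in front of the work surface, level with it; the furniture and walls round the work are solid. World frame = base frame: x ahead of the robot, y to its left, z up, the work surface at z = 0. Lengths are in m, angles in rad, forces in N, time in s.
With the tool pointing down it reaches from about 0.225 to 0.875 m from the base axis. Payload 3.4 kg.
Tool frame: the origin (TCP) lies at the very end of the fingers, on their centre line; the grasp point (between the pads) lies behind it (manip.grasp_offset is the z of the grasp point in the tool frame, in m); z points along the fingers, y is the line along which they close (so a half turn about z gives the same grasp; the last joint's range is limited). The gripper opens to 85 mm and grips with 20 to 120 N. Pads are 22 mm wide; open, the fingers measure 114 mm over their backs; the gripper's body (76 mm by 85 mm) begins 54 mm behind the grasp point. The pads swing forward as they close: fully open they stand 13 mm farther back than shut.
Start: joints at [-1.295, 0.276, 1.505, -0, 1.361, -0.121], TCP at [0.222, -0.53, 0.231] pointing down, gripper open.
Joint ranges: [-2.89, 2.89], [-0.75, 2.08], [0.22, 2.7], [-1.18, 4.32], [0.11, 2.71], [-2.7, 2.7]. Speed limits (rad/s): [2.57, 2.57, 3.14, 3.14, 3.14, 3.14].

## Interface

Orientations are given as a unit quaternion [w, x, y, z].
In Python, from rig import manip gives the robot as it stands.
- The arm moves only by the shell command python3 -m pendant 'ROWS' [FORCE]. ROWS is JSON, a list of rows, each an object of numbers: "dx", "dy", "dz": the shift along the tool's x, y, z in m; "rx", "ry", "rz": the turn, a rotation vector about the tool's x, y, z in degrees; "hand": the finger opening in m, from 0 to 0.0854. In form: [{"dx": .., "dy": .., "dz": .., "rx": .., "ry": .., "rz": .., "hand": ..}, ...]. A call has 1 to 12 rows; each row shifts and turns the commanded pose from where the row before left it, along the tool's axes as they then stand; what a row does not reach is not made up. A row lasts 1/12 s, in which the tool goes at most 41.7 mm and 7.16 degrees, less where a joint would pass 70% of its speed; a pose out of reach is approached as far as the arm can. A call is refused whole if a number of a shift passes 0.0417 or a number of a turn 7.16, either way. A call with a gripper value outside its range is refused whole. The fingers move at their own pace and stop on an object; FORCE is the grip in N (left out, the last holds). Time passes only in rows, so rows that do not move let the fingers close. It gives the time, the measured TCP pose, the force, the opening and the grip force at its end, in the units of the state.
- manip.get_state(): the state, without advancing time (a new reading comes with each control period).
- manip.get_image(name): name is "side" or "top" or "wrist"; returns a dict with "frame" (400x640x3 uint8, red, green, blue), "fx", "fy", "cx", "cy" (pixels), "position" and "attitude" of the camera in the world; the wrist camera has in their place "mount" (4x4, takes a point from camera to tool coordinates, whose origin is the TCP and whose axes are the flange's). Camera axes: x right, y up, looking along -z (the intrinsics and any distortion apply to the point x, -y, -z); pixel columns grow to the right and rows downward; lengths in m; the calibration is good to about 2 mm. The wrist camera is an equidistant fisheye: a pixel r from the principal point sees the ray r / f radians off the axis. A picture is of the moment at which its call begins: read the wrist's pose just before it. There is no depth.
- manip.sign_off(): hands the job in; it is judged then, once.
The state is a dict: "clock": time; "qpos": joint angles; "qd": joint speeds; "effort": joint torques, N m; "position": TCP position; "ee_rot": TCP orientation; "contact_force": force on the tool from outside, world axes, zero at the start; "moment": the same for the moment, N m; "width": finger opening in m; "gripper_force": force on a finger pad.
Only numpy, scipy, OpenCV 4.12 (cv2) and the standard library are available. Lean on these libraries where they do the work, as an engineer would, in place of code of your own. Each camera call takes 0.05 s, during which the arm holds its last target. There are 200 camera calls.

## Task

The battery locker's door is held ajar by a sprung child-safety hook just behind its top edge. Take the upright screwdriver out of its wooden stand, reach its blade down through the narrow gap between locker and door, feel for the hook and press it gently down until the door springs free and swings open by itself, then put the screwdriver back upright in its stand, fully down, and let go. Never lean hard on the locker, its door or its hook, and leave the other things where they are.

Things in the scene. Friction and masses are not known exactly. Their poses are not given: they have to be found in the camera images.
- locker: Grey steel bench locker, fixed, 160 mm deep (x), 220 mm wide (y), 160 mm high; origin at the centre of its underside on the bench, x to its back, z up; front plane at x = -80 mm. An 8 mm door, nearly as high, hangs before it, ajar towards the robot, pushed open by a spring (about 4 N at its free edge). Never push on locker, door or hook with more than 15 N.
- gap (a point): Point on the locker above the hook's arm where the blade goes down: middle of the free 19 mm between the locker's front plane (9 mm behind it) and the door's bar (10 mm in front); locker x = -89, y = -71 mm, level with the locker's top edge, 160 mm above the bench.
- hook_arm (a point): Point of the locker on the hook's line, 33 mm under gap. The white hook's flat arm, 18 mm wide, crosses the gap level there. Hook and door hang together at an adjustable height that differs from locker to locker and is not tracked: the arm's top lies up to 10 mm above or below this point. Only feel tells.
- hook_barb (a point): Nominal place (fixed to the locker) of the barb at the arm's far end: 10 mm wide, 8 mm thick, standing up 11 mm. It holds the door's 6 mm square bar on its locker side. Pressed at the gap, the arm gives from about 4 N; about 6 mm down (6 N) the barb frees the bar; 9 mm down (7 to 8 N) is a rigid stop. Keep it down until the door moves: let up sooner, it catches again.
- door_hinge (a point): The door's vertical hinge axis, at the locker's underside height: locker x = -86, y = +106 mm (left as the robot sees it). The door is 216 mm wide from here.
- door (a joint): Opening angle of the locker's door, rad: 0 shut, about 0.2 when caught on the hook, grows as it opens towards the robot; freed, it takes 1 s to reach about 0.35, 3 s to 0.6, and comes to rest near 0.95 by itself.
- stand: Light wooden block, fixed, 70 x 70 mm, 108 mm high, with one vertical hole through its middle; origin at the centre of its underside.
- stand_hole (a point): Centre of the mouth of the stand's hole (12.5 mm diameter, small chamfer), at the block's top, 108 mm above the bench.
- driver: Screwdriver, 202 mm long, 90 g, standing blade down in the stand's hole with the underside of its handle resting on the block: round handle up to 30 mm thick and 102 mm long above, straight round shank 6.2 mm thick and 100 mm long below. The body's y axis points from blade to handle end (up when standing); the origin lies beside the handle's lower end, 15 mm off the axis, so use the two points.
- driver_tip (a point): The blade's end on the screwdriver's axis.
- driver_grip (a point): Point on the screwdriver's axis inside the handle, 156 mm above the blade's end, 46 mm below the handle's end: the place to grip (about 30 mm across).
- tape_measure: Bystander: tape measure, 36 x 84 x 62 mm, origin at the centre of its underside.
- masking_tape: Bystander: roll of masking tape lying flat, 104 mm across, 36 mm high, origin at the centre of its underside.
- bulb_carton: Bystander: small printed cardboard carton, 50 x 85 x 50 mm, origin at the centre of its underside.

How it is judged:
By the outcome, as a careful person would: the job done as asked, in the order asked, and still so for the second after the job is handed in, with the robot touching nothing.
It also fails if it takes over 61 s, if anything falls off the work surface, if the arm or the gripper's body presses on something with over 40 N, if the wrist force passes 120 N, or if a joint passes its speed limit or range.

## Working session

There is one attempt and no reset: what is moved stays moved. The work goes in short steps, Python scripts to look and compute and a shell command to move; the robot and the scene stay as the last step left them, time stands still between calls to the robot, and variables do not carry over. Pictures are saved under pics/ and viewed, at most 10 in all, crops included, and the job is handed in when it is done.

```bash
ls; mkdir -p pics; cat > h.py <<'E'
import numpy as np,cv2,pickle
from rig import manip
from scipy.spatial.transform import Rotation as R
def rot(q): return R.from_quat([q[1],q[2],q[3],q[0]]).as_matrix()
def snap(n,f):
    s=manip.get_state(); d=manip.get_image(n); d['s']=s
    cv2.imwrite(f'pics/{f}.png',d['frame'][:,:,::-1]); pickle.dump(d,open(f'pics/{f}.pkl','wb')); return d
def load(f): return pickle.load(open(f'pics/{f}.pkl','rb'))
def cam(d):
    if 'mount' in d:
        T=np.eye(4);T[:3,:3]=rot(d['s']['ee_rot']);T[:3,3]=d['s']['position'];T=T@np.array(d['mount']);return T[:3,:3],T[:3,3]
    a=np.array(d['attitude']); return (a if a.shape==(3,3) else rot(a)),np.array(d['position'])
def ray(d,u,v):
    A,p=cam(d);x=(u-d['cx'])/d['fx'];y=(v-d['cy'])/d['fy']
    if 'mount' in d:
        r=np.hypot(x,y);k=np.sin(r)/r if r>0 else 1;c=np.array([x*k,-y*k,-np.cos(r)])
    else: c=np.array([x,-y,-1])
    return p,A@(c/np.linalg.norm(c))
def atz(d,u,v,z): p,r=ray(d,u,v);return p+r*(z-p[2])/r[2]
def proj(d,P):
    A,p=cam(d);c=A.T@(np.array(P)-p);x,y,z=c[0],-c[1],-c[2]
    if 'mount' in d:
        h=np.hypot(x,y);t=np.arctan2(h,z);return d['cx']+d['fx']*t*x/h,d['cy']+d['fy']*t*y/h
    return d['cx']+d['fx']*x/z,d['cy']+d['fy']*y/z
def tri(obs):
    M=0;b=0
    for d,u,v in obs:
        p,r=ray(d,u,v);Q=np.eye(3)-np.outer(r,r);M=M+Q;b=b+Q@p
    return np.linalg.solve(M,b)
E
python3 - <<'E'
from h import *
for n in('side','top','wrist'):
    d=snap(n,n+'0');print({k:v for k,v in d.items() if k not in('frame','s')})
print(d['s'],manip.grasp_offset)
E
```

```text
pics
{'fx': 520.3739943690318, 'fy': 520.3739943690318, 'cx': 323.64176610041056, 'cy': 212.38481928595957, 'position': array([0.70198236, 0.90935114, 0.87944851]), 'attitude': array([0.04318052, 0.0232958 , 0.43292304, 0.90009465])}
{'fx': 390.8111300808791, 'fy': 390.8111300808791, 'cx': 322.24017917097166, 'cy': 193.48879102569651, 'position': array([ 0.42474106, -0.02454336,  1.04714969]), 'attitude': array([-0.70186995, -0.07774968,  0.07552565,  0.70400955])}
{'fx': 309.70691628693146, 'fy': 309.70691628693146, 'cx': 323.04330504851106, 'cy': 197.42243098951351, 'mount': array([[-1.01134418e-03,  9.55979071e-01,  2.93433117e-01,
         7.63273834e-02],
       [ 9.99999486e-01,  9.88449718e-04,  2.26308526e-04,
         5.82002637e-04],
       [-7.36976671e-05,  2.93433195e-01, -9.55979579e-01,
        -1.41203553e-01],
       [ 0.00000000e+00,  0.00000000e+00,  0.00000000e+00,
         1.00000000e+00]])}
{'clock': 0.1, 'qpos': array([-1.29498085e+00,  2.76529712e-01,  1.50603815e+00,  1.18803009e-05,
        1.36071671e+00, -1.20969645e-01]), 'qd': array([ 0.00070505, -0.00167243, -0.00255571,  0.00086924,  0.00085172,
        0.00066303]), 'effort': array([ 6.62384973e-04, -4.17700517e+01, -2.46404743e+01, -3.13751470e-04,
        5.80922293e-03, -2.06647819e-06]), 'position': array([ 0.22209184, -0.52984396,  0.23051479]), 'ee_rot': array([-8.43870181e-04,  9.80384555e-01,  1.97092385e-01, -5.96397928e-05]), 'contact_force': array([0.54782504, 0.10078154, 0.62590674]), 'moment': array([ 0.02389321,  0.03475822, -0.02408042]), 'gripper_force': 0.0, 'width': 0.08516946572278039} -0.0187
```

View pics/top0.png

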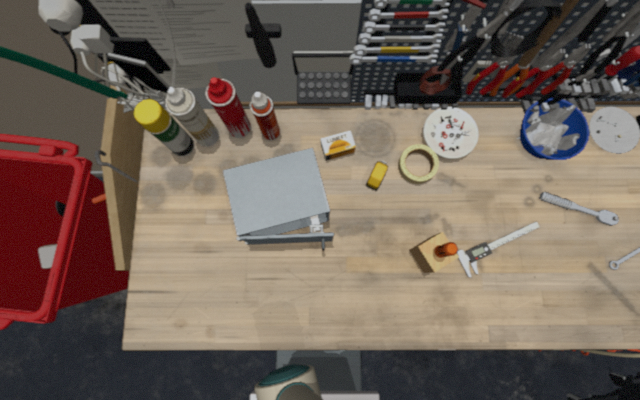

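View pics/side0.png

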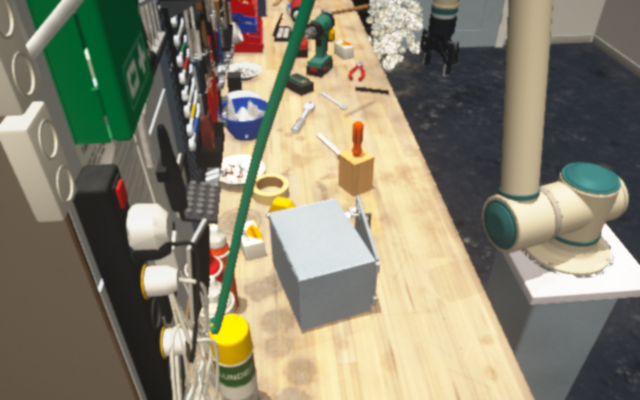

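Top view: locker at about (278,195), its door below along (238..333, 238), hook at (316,224), and the stand with the orange screwdriver at (437,253). Now enlarged crops.

```bash
python3 - <<'E'
from h import *
t=load('top0')['frame'][:,:,::-1];s=load('side0')['frame'][:,:,::-1]
c=np.zeros((600,800,3),np.uint8)
def put(im,x,y,w,h,k,X,Y):
    c[Y:Y+h*k,X:X+w*k]=cv2.resize(im[y:y+h,x:x+w],None,fx=k,fy=k,interpolation=cv2.INTER_CUBIC)
put(t,217,143,125,115,4,0,0)
put(t,405,225,60,55,5,500,0)
put(s,330,115,50,85,3,500,290)
put(s,330,190,50,100,3,650,290)
cv2.imwrite('pics/c0.png',c)
E
```

```text
(no output)
```

View pics/c0.png

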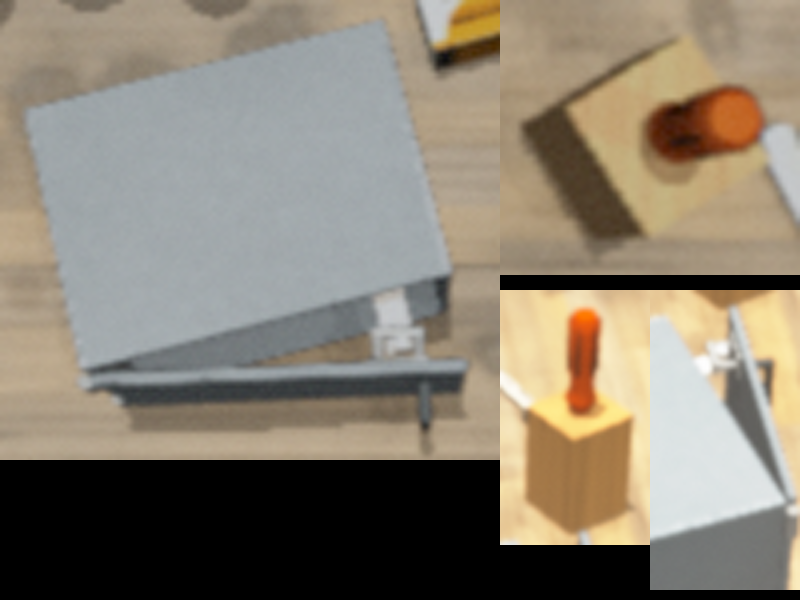

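Crop: locker top corners (crop px) at (27,110), (383,20), (450,272), (85,370); stand top corners (565,107), (683,37), (645,238); handle end centre (737,115).

```bash
python3 - <<'E'
from h import *
d=load('top0');s=load('side0')
f=lambda x,y:(217+(x+.5)/4-.5,143+(y+.5)/4-.5)
g=lambda x,y:(405+(x-500+.5)/5-.5,225+(y+.5)/5-.5)
C=np.array([atz(d,*f(*p),.16)[:2] for p in((27,110),(383,20),(450,272),(85,370))])
L=np.array([[80,110],[80,-110],[-80,-110],[-80,110]])/1e3
m=C.mean(0);H=((C-m)[:,0]+1j*(C-m)[:,1])@(L[:,0]-1j*L[:,1]);a=np.angle(H)
Rm=np.array([[np.cos(a),-np.sin(a)],[np.sin(a),np.cos(a)]])
print('locker',m,np.degrees(a),'res mm',(C-m-L@Rm.T)*1e3)
for n,p in(('gap',(-.089,-.071)),('hinge',(-.086,.106)),):
    P=m+Rm@p;print(n,P)
G=m+Rm@(-.089,-.071)
S=[atz(d,*g(*p),.108)[:2] for p in((565,107),(683,37),(768,155),(645,238))];print('stand',S,np.mean([S[1],S[3]],0),np.degrees(np.arctan2(*(S[1]-S[0])[::-1])))
e=g(737,115);print('handle top at .21',atz(d,*e,.210))
q=lambda x,y:(330+(x-500+.5)/3-.5,115+(y-290+.5)/3-.5)
print('tri handle end',tri([(d,*e),(s,*q(587,314))]), 'side stand front corner', )
for P in (list(np.mean([S[1],S[3]],0))+[.108],list(np.mean([S[1],S[3]],0))+[.21]): print(P,proj(s,P),proj(d,P))
print(proj(s,[*G,.16]), [proj(s,[*c,.16]) for c in (m+L@Rm.T)])
E
```

```text
locker [0.62868404 0.08611919] 14.781308946850006 res mm [[-0.24454874 -1.92994153]
 [-1.41108386  1.07536379]
 [ 0.66391955  2.9076192 ]
 [ 0.99171306 -2.05304146]]
gap [ 0.5607436  -0.00523779]
hinge [0.51848625 0.16667009]
stand [array([ 0.50279362, -0.24923216]), array([ 0.53612155, -0.30781552]), array([ 0.47983909, -0.34431279]), array([ 0.44135446, -0.28347737])] [ 0.48873801 -0.29564645] -60.36455854087445
handle top at .21 [ 0.49071749 -0.29772129  0.21      ]
tri handle end [ 0.48905355 -0.29794648  0.20747435] side stand front corner
[np.float64(0.48873800660503136), np.float64(-0.2956464451529073), 0.108] (np.float64(356.5439995959243), np.float64(154.9759404403847)) (np.float64(437.44157710259975), np.float64(251.880079009933))
[np.float64(0.48873800660503136), np.float64(-0.2956464451529073), 0.21] (np.float64(358.2472884403935), np.float64(122.06950128700223)) (np.float64(451.09187680761625), np.float64(248.54027664331144))
(np.float64(344.8562250565525), np.float64(206.01542798141602)) [(np.float64(298.6976587230747), np.float64(279.4921331143262)), (np.float64(267.57392972250256), np.float64(211.9356886734805)), (np.float64(334.81912048751434), np.float64(197.05511232704697)), (np.float64(375.06231927464654), np.float64(259.43242819808177))]
```

```bash
python3 -m pendant '[{"dz":-0.02,"hand":0.0854},{"dx":0.025,"dy":-0.0083},{"dx":0.025,"dy":-0.0083},{"dx":0.025,"dy":-0.0083},{"dx":0.025,"dy":-0.0083},{"dx":0.025,"dy":-0.0083},{"dx":0.025,"dy":-0.0083},{"dx":0.025,"dy":-0.0083},{"dx":0.025,"dy":-0.0083},{"dx":0.025,"dy":-0.0083},{"dx":0.025,"dy":-0.0083},{}]' 40; python3 - <<'E'
from h import *
d=snap('wrist','w1');print(d['s']['position'],d['s']['ee_rot'],d['s']['qpos'])
for P in([.489,-.297,.108],[.489,-.297,.21]):print(proj(d,P))
E
```

```text
[ 0.22207822 -0.52992793  0.23063516] [-7.24631675e-04  9.80378446e-01  1.97123236e-01 -7.98791456e-05] [-1.29500629e+00  2.76447910e-01  1.50585320e+00 -4.83288757e-05
  1.36074882e+00 -1.21045380e-01]
(np.float64(212.169110721332), np.float64(-124.10977872269657))
(np.float64(176.9785561499546), np.float64(-186.7825464822137))invalid input
```

View pics/w1.png

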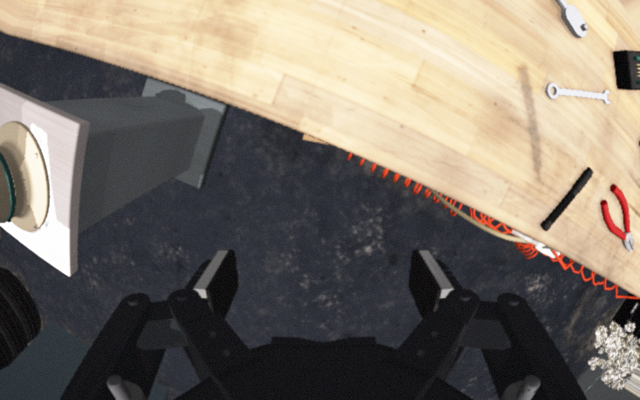

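The move was refused, so the picture shows only the start pose (floor, gripper fingers at (215,275) and (433,275)). Retrying without the empty row.

```bash
python3 -m pendant '[{"dz":-0.02,"hand":0.085},{"dx":0.025,"dy":-0.0083},{"dx":0.025,"dy":-0.0083},{"dx":0.025,"dy":-0.0083},{"dx":0.025,"dy":-0.0083},{"dx":0.025,"dy":-0.0083},{"dx":0.025,"dy":-0.0083},{"dx":0.025,"dy":-0.0083},{"dx":0.025,"dy":-0.0083},{"dx":0.025,"dy":-0.0083},{"dx":0.025,"dy":-0.0083},{"dx":0}]' 40; python3 - <<'E'
from h import *
d=snap('wrist','w2');print(d['s']['position'],d['s']['ee_rot'],d['s']['qpos'])
for P in([.489,-.297,.108],[.489,-.297,.21]):print(proj(d,P))
E
```

```text
[ 0.2221365  -0.53004231  0.23077757] [-5.29118518e-04  9.80386297e-01  1.97084822e-01 -3.23975576e-05] [-1.29500380e+00  2.76341321e-01  1.50564836e+00  1.76217969e-05
  1.36066305e+00 -1.20978269e-01]
(np.float64(212.00825530045174), np.float64(-124.00501649892149))
(np.float64(176.8281147471018), np.float64(-186.6398668497674))invalid input
```

```bash
python3 -m pendant '[{"dx":0,"dy":0,"dz":-0.02,"rx":0,"ry":0,"rz":0,"hand":0.085}]' 40; python3 -m pendant '[{"dz":-0.001,"hand":0.085}]';python3 -m pendant '[{"dx":0.001}]'
```

```text
clock: 0.33
position: [0.2215, -0.5279, 0.2475]
ee_rot: [-0.004, 0.98, 0.197, -0.0]
contact_force: [-0.2, -0.1, -0.6]
width: 0.085
gripper_force: 0.0invalid input
invalid input
```

All keys are required.

```bash
python3 -m pendant '[{"dx":0.025,"dy":-0.0083,"dz":0,"rx":0,"ry":0,"rz":0,"hand":0.085},{"dx":0.025,"dy":-0.0083,"dz":0,"rx":0,"ry":0,"rz":0,"hand":0.085},{"dx":0.025,"dy":-0.0083,"dz":0,"rx":0,"ry":0,"rz":0,"hand":0.085},{"dx":0.025,"dy":-0.0083,"dz":0,"rx":0,"ry":0,"rz":0,"hand":0.085},{"dx":0.025,"dy":-0.0083,"dz":0,"rx":0,"ry":0,"rz":0,"hand":0.085},{"dx":0.025,"dy":-0.0083,"dz":0,"rx":0,"ry":0,"rz":0,"hand":0.085},{"dx":0.025,"dy":-0.0083,"dz":0,"rx":0,"ry":0,"rz":0,"hand":0.085},{"dx":0.025,"dy":-0.0083,"dz":0,"rx":0,"ry":0,"rz":0,"hand":0.085},{"dx":0.025,"dy":-0.0083,"dz":0,"rx":0,"ry":0,"rz":0,"hand":0.085},{"dx":0.025,"dy":-0.0083,"dz":0,"rx":0,"ry":0,"rz":0,"hand":0.085},{"dx":0,"dy":0,"dz":0,"rx":0,"ry":0,"rz":0,"hand":0.085},{"dx":0,"dy":0,"dz":0,"rx":0,"ry":0,"rz":0,"hand":0.085}]' 40; python3 - <<'E'
from h import *
d=snap('wrist','w2');print(d['s']['position'],d['s']['ee_rot'],d['s']['qpos'])
for P in([.489,-.297,.108],[.489,-.297,.21]):print(proj(d,P))
E
```

```text
clock: 1.33
position: [0.4213, -0.3564, 0.2512]
ee_rot: [0.0, 0.98, 0.198, -0.0]
contact_force: [-0.3, -0.2, 1.2]
width: 0.0849
gripper_force: 0.0
[ 0.42132659 -0.35638052  0.25120593] [ 5.95056581e-05  9.80119917e-01  1.98405877e-01 -2.27255166e-04] [-8.27877645e-01  2.30428179e-01  1.51872493e+00 -4.57856062e-04
  1.39257261e+00  3.43537478e-01]
(np.float64(291.0037310130143), np.float64(95.58017367376564))
(np.float64(273.28443197968465), np.float64(90.6455119474561))
```

View pics/w2.png

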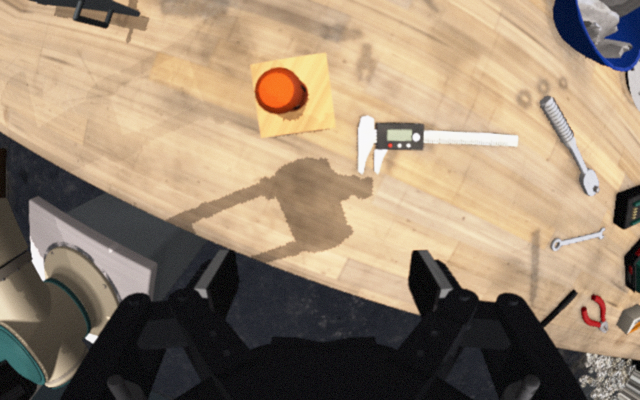

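Wrist view: stand top corners (250,64),(327,54),(333,129),(260,137), handle end centre about (277,90), close to prediction.

```bash
python3 - <<'E'
from h import *
d=load('w2');t=load('top0')
print(atz(d,292.5,96,.108),atz(d,277,90,.21))
x0,y0=240,40
cv2.imwrite('pics/c1.png',cv2.resize(d['frame'][y0:y0+110,x0:x0+110,::-1],None,fx=5,fy=5,interpolation=cv2.INTER_CUBIC))
E
```

```text
[ 0.4891433  -0.29841534  0.108     ] [ 0.49013602 -0.29890949  0.21      ]
```

View pics/c1.png

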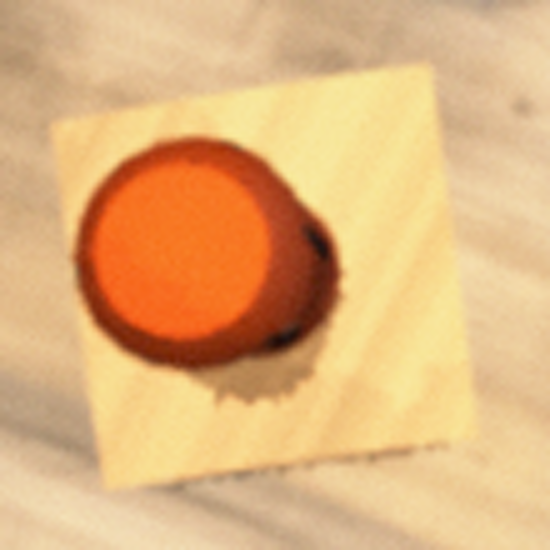

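```bash
python3 -m pendant '[{"dx":0.0285,"dy":-0.009,"dz":0,"rx":0,"ry":0,"rz":0,"hand":0.085},{"dx":0.0285,"dy":-0.009,"dz":0,"rx":0,"ry":0,"rz":0,"hand":0.085},{"dx":0.0283,"dy":-0.0088,"dz":0,"rx":0,"ry":0,"rz":0,"hand":0.085},{"dx":0,"dy":0,"dz":0,"rx":0,"ry":0,"rz":0,"hand":0.085},{"dx":0,"dy":0,"dz":0.02,"rx":0,"ry":0,"rz":0,"hand":0.085},{"dx":0,"dy":0,"dz":0.02,"rx":0,"ry":0,"rz":0,"hand":0.085},{"dx":0,"dy":0,"dz":0.02,"rx":0,"ry":0,"rz":0,"hand":0.085},{"dx":0,"dy":0,"dz":0.02,"rx":0,"ry":0,"rz":0,"hand":0.085},{"dx":0,"dy":0,"dz":0.02,"rx":0,"ry":0,"rz":0,"hand":0.085},{"dx":0,"dy":0,"dz":0.006,"rx":0,"ry":0,"rz":0,"hand":0.085},{"dx":0,"dy":0,"dz":0,"rx":0,"ry":0,"rz":0,"hand":0.085},{"dx":0,"dy":0,"dz":0,"rx":0,"ry":0,"rz":0,"hand":0.085}]' 40; python3 - <<'E'
from h import *
d=snap('wrist','w3')
E
```

```text
clock: 2.38
position: [0.4887, -0.3006, 0.1458]
ee_rot: [0.0, 0.98, 0.197, -0.0]
contact_force: [0.0, -0.3, 0.1]
width: 0.0852
gripper_force: 0.0
```

View pics/w3.png

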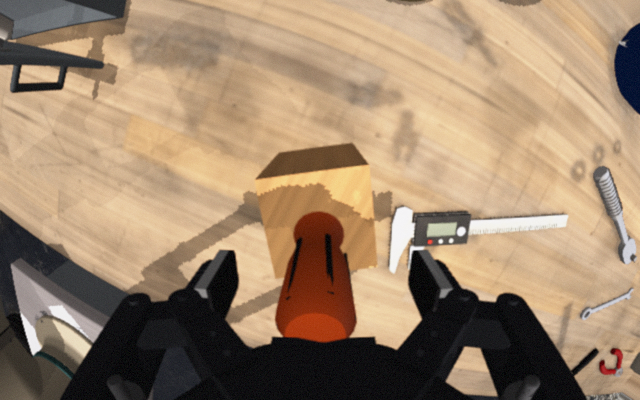

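Handle stands between the pads, axis ~col 317 vs finger centre ~325; small correction then close.

```bash
python3 -m pendant '[{"dx":0.0015,"dy":-0.0016,"dz":0,"rx":0,"ry":0,"rz":0,"hand":0.085},{"dx":0,"dy":0,"dz":0,"rx":0,"ry":0,"rz":0,"hand":0.085},{"dx":0,"dy":0,"dz":0,"rx":0,"ry":0,"rz":0,"hand":0.015},{"dx":0,"dy":0,"dz":0,"rx":0,"ry":0,"rz":0,"hand":0.015},{"dx":0,"dy":0,"dz":0,"rx":0,"ry":0,"rz":0,"hand":0.015},{"dx":0,"dy":0,"dz":0,"rx":0,"ry":0,"rz":0,"hand":0.015},{"dx":0,"dy":0,"dz":0,"rx":0,"ry":0,"rz":0,"hand":0.015},{"dx":0,"dy":0,"dz":0,"rx":0,"ry":0,"rz":0,"hand":0.015},{"dx":0,"dy":0,"dz":0,"rx":0,"ry":0,"rz":0,"hand":0.015},{"dx":0,"dy":0,"dz":0,"rx":0,"ry":0,"rz":0,"hand":0.015},{"dx":0,"dy":0,"dz":0,"rx":0,"ry":0,"rz":0,"hand":0.015},{"dx":0,"dy":0,"dz":0,"rx":0,"ry":0,"rz":0,"hand":0.015}]' 60
```

```text
clock: 3.43
position: [0.4898, -0.2973, 0.1456]
ee_rot: [-0.0, 0.98, 0.197, 0.0]
contact_force: [-1.8, 1.1, 4.8]
width: 0.0285
gripper_force: 59.1
```

```bash
python3 -m pendant '[{"dx":0,"dy":0,"dz":-0.005,"rx":0,"ry":0,"rz":0,"hand":0.015},{"dx":0,"dy":0,"dz":-0.015,"rx":0,"ry":0,"rz":0,"hand":0.015},{"dx":0,"dy":0,"dz":-0.02,"rx":0,"ry":0,"rz":0,"hand":0.015},{"dx":0,"dy":0,"dz":-0.02,"rx":0,"ry":0,"rz":0,"hand":0.015},{"dx":0,"dy":0,"dz":-0.02,"rx":0,"ry":0,"rz":0,"hand":0.015},{"dx":0,"dy":0,"dz":-0.02,"rx":0,"ry":0,"rz":0,"hand":0.015},{"dx":0,"dy":0,"dz":-0.02,"rx":0,"ry":0,"rz":0,"hand":0.015},{"dx":0,"dy":0,"dz":-0.02,"rx":0,"ry":0,"rz":0,"hand":0.015},{"dx":0,"dy":0,"dz":-0.02,"rx":0,"ry":0,"rz":0,"hand":0.015},{"dx":0,"dy":0,"dz":-0.02,"rx":0,"ry":0,"rz":0,"hand":0.015},{"dx":0,"dy":0,"dz":-0.01,"rx":0,"ry":0,"rz":0,"hand":0.015},{"dx":0,"dy":0,"dz":0,"rx":0,"ry":0,"rz":0,"hand":0.015}]'; python3 - <<'E'
from h import *
d=snap('wrist','w4');s=snap('side','s4');st=d['s'];print(st['position'],st['ee_rot'],st['qpos'])
p=st['position'];tip=p-[0,0,.1376]
print('tip pred',tip,proj(s,tip),proj(s,p),proj(d,tip),proj(d,tip+[0,0,.1]))
u,v=map(int,proj(s,tip));a=s['frame'][v-70:v+20,u-40:u+40,::-1]
u2,v2=map(int,proj(d,tip));print(u,v,u2,v2)
b=d['frame'][180:320,240:400,::-1]
c=np.zeros((560,800,3),np.uint8)
c[:450,:320+80]=cv2.resize(a,None,fx=5,fy=5,interpolation=3)[:450,:400]
c[:350,400:800]=cv2.resize(b,(400,350),interpolation=2);cv2.imwrite('pics/c4.png',c)
E
```

```text
clock: 4.43
position: [0.4907, -0.2983, 0.3376]
ee_rot: [0.002, 0.98, 0.197, 0.002]
contact_force: [-0.3, -0.4, -1.0]
width: 0.0284
gripper_force: 59.2
[ 0.49070511 -0.29833067  0.33759843] [0.00202217 0.98038626 0.19706949 0.00151858] [-6.67200724e-01  2.33131369e-01  1.30678904e+00 -3.08986016e-04
  1.59662391e+00  5.06849787e-01]
tip pred [ 0.49070511 -0.29833067  0.19999843] (np.float64(357.18757497177796), np.float64(124.96579865288551)) (np.float64(359.66607077845964), np.float64(75.91615646307386)) (np.float64(321.8178470048874), np.float64(188.25519218095943)) (np.float64(321.9578299497715), np.float64(230.26014403382618))
357 124 321 188
```

View pics/c4.png

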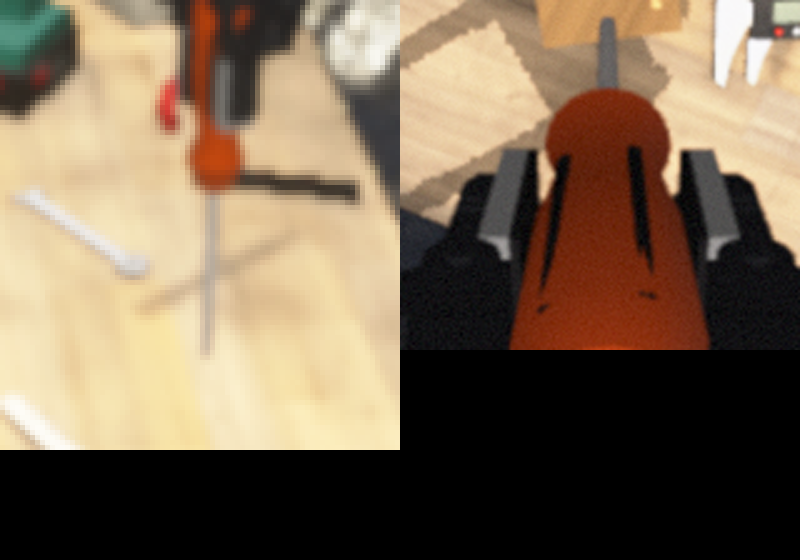

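Held straight: tip at side (358,124.6), within 1 mm of prediction. On towards the gap.

```bash
python3 -m pendant '[{"dx":0.012,"dy":-0.017,"dz":0,"rx":0,"ry":0,"rz":0,"hand":0.015},{"dx":0.012,"dy":-0.017,"dz":0,"rx":0,"ry":0,"rz":0,"hand":0.015},{"dx":0.012,"dy":-0.017,"dz":0,"rx":0,"ry":0,"rz":0,"hand":0.015},{"dx":0.012,"dy":-0.017,"dz":0,"rx":0,"ry":0,"rz":0,"hand":0.015},{"dx":0.012,"dy":-0.017,"dz":0,"rx":0,"ry":0,"rz":0,"hand":0.015},{"dx":0.012,"dy":-0.017,"dz":0,"rx":0,"ry":0,"rz":0,"hand":0.015},{"dx":0.012,"dy":-0.017,"dz":0,"rx":0,"ry":0,"rz":0,"hand":0.015},{"dx":0.012,"dy":-0.017,"dz":0,"rx":0,"ry":0,"rz":0,"hand":0.015},{"dx":0.012,"dy":-0.017,"dz":0,"rx":0,"ry":0,"rz":0,"hand":0.015},{"dx":0.012,"dy":-0.017,"dz":0,"rx":0,"ry":0,"rz":0,"hand":0.015},{"dx":0,"dy":0,"dz":0,"rx":0,"ry":0,"rz":0,"hand":0.015},{"dx":0,"dy":0,"dz":0,"rx":0,"ry":0,"rz":0,"hand":0.015}]'; python3 - <<'E'
from h import *
d=snap('wrist','w5');st=d['s'];print(st['position'],st['ee_rot'])
th=np.radians(14.78);m=np.array([.62868,.08612]);Rm=np.array([[np.cos(th),-np.sin(th)],[np.sin(th),np.cos(th)]])
for p in((-.089,-.071),(-.08,-.11),(-.08,.11),(.08,-.11),(.08,.11)):print(p,proj(d,[*(m+Rm@p),.16]))
u,v=map(int,proj(d,[*(m+Rm@(-.089,-.071)),.16]))
x0=max(0,u-100);y0=max(0,v-75);c=d['frame'][y0:y0+150,x0:x0+200,::-1];print(x0,y0)
cv2.imwrite('pics/c5.png',cv2.resize(c,None,fx=4,fy=4,interpolation=3))
E
```

```text
clock: 5.53
position: [0.5342, -0.0935, 0.3336]
ee_rot: [-0.0, 0.98, 0.198, -0.001]
contact_force: [-0.7, 0.2, -1.1]
width: 0.0286
gripper_force: 59.3
[ 0.53423692 -0.09347146  0.33358261] [-4.18693065e-04  9.80181077e-01  1.98097732e-01 -1.47316176e-03]
(-0.089, -0.071) (np.float64(253.40864872612178), np.float64(123.39642012452786))
(-0.08, -0.11) (np.float64(291.84603288012664), np.float64(118.9924998260325))
(-0.08, 0.11) (np.float64(112.05907068538014), np.float64(105.57193211428178))
(0.08, -0.11) (np.float64(314.0431414626529), np.float64(-28.394258552665463))
(0.08, 0.11) (np.float64(130.37994483166165), np.float64(-23.10764426346887))
153 48
```

View pics/c5.png

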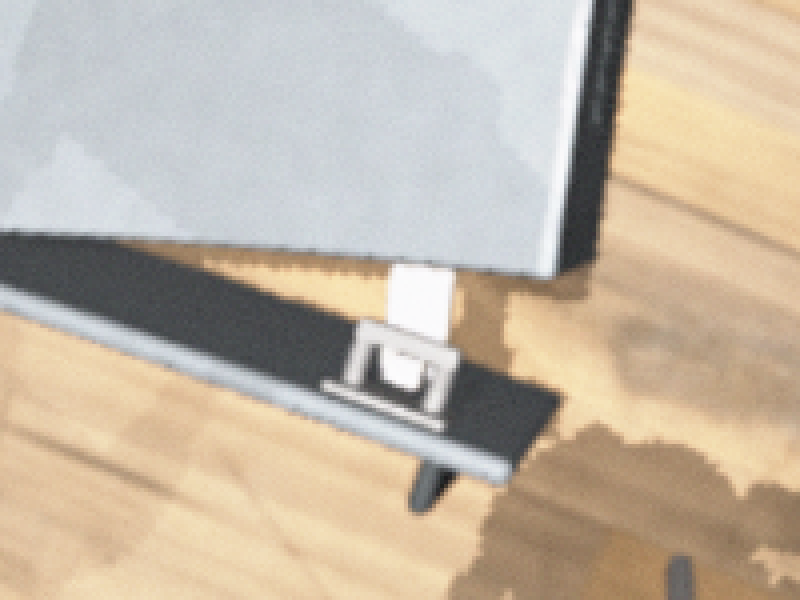

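Crop: locker front-right corner at (555,277), front edge through (0,233), white arm at cols 388–453 rows 265–340, bar (360..460, 322..355).

```bash
python3 - <<'E'
from h import *
d=load('w5');g=lambda x,y:(153+(x+.5)/4-.5,48+(y+.5)/4-.5)
K=atz(d,*g(555,277),.16)[:2];E=atz(d,*g(0,233),.16)[:2]
w=E-K;th=np.arctan2(w[1],w[0])-np.pi/2;print('corner',K,'yaw',np.degrees(th))
for a in(th,np.radians(14.78)):
    Rm=np.array([[np.cos(a),-np.sin(a)],[np.sin(a),np.cos(a)]])
    print('gap',K+Rm@(-.009,.039),'far corner',K+Rm@[.16,.22])
print('top est. corner',np.array([.62868,.08612])+Rm@(-.08,-.11))
for z in(.137,.127,.117):
    q=atz(d,*g(388,300),z)[:2],atz(d,*g(453,304),z)[:2]
    print('arm edges locker frame',z,[Rm.T@(p-K)+[-.08,-.11] for p in q])
for z in(.15,.14,.13): print('bar inner edge',z,[Rm.T@(atz(d,*g(*p),z)[:2]-K)+[-.08,-.11] for p in((360,321),(460,350))])
E
```

```text
corner [ 0.58121546 -0.03939305] yaw 15.068141936105352
gap [ 0.56238617 -0.00407368] far corner [0.67852135 0.21463758]
gap [ 0.56256403 -0.00397944] far corner [0.67979764 0.21414502]
top est. corner [ 0.57938891 -0.04064904]
arm edges locker frame 0.137 [array([-0.09271954, -0.06235335]), array([-0.09187064, -0.08073988])]
arm edges locker frame 0.127 [array([-0.09359529, -0.06004415]), array([-0.09272125, -0.07897534])]
arm edges locker frame 0.117 [array([-0.09447105, -0.05773495]), array([-0.09357186, -0.0772108 ])]
bar inner edge 0.15 [array([-0.09798014, -0.05823436]), array([-0.10274183, -0.08627764])]
bar inner edge 0.14 [array([-0.09905305, -0.05570577]), array([-0.10396144, -0.08461304])]
bar inner edge 0.13 [array([-0.10012596, -0.05317719]), array([-0.10518105, -0.08294844])]
```

```bash
python3 -m pendant '[{"dx":0.01,"dy":-0.012,"dz":0,"rx":0,"ry":0,"rz":0,"hand":0.015},{"dx":0.01,"dy":-0.012,"dz":0,"rx":0,"ry":0,"rz":0,"hand":0.015},{"dx":0.01,"dy":-0.012,"dz":0,"rx":0,"ry":0,"rz":0,"hand":0.015},{"dx":0.01,"dy":-0.012,"dz":0,"rx":0,"ry":0,"rz":0,"hand":0.015},{"dx":0.01,"dy":-0.012,"dz":0,"rx":0,"ry":0,"rz":0,"hand":0.015},{"dx":0.01,"dy":-0.012,"dz":0,"rx":0,"ry":0,"rz":0,"hand":0.015},{"dx":0,"dy":0,"dz":0,"rx":0,"ry":0,"rz":0,"hand":0.015},{"dx":0,"dy":0,"dz":0,"rx":0,"ry":0,"rz":0,"hand":0.015},{"dx":0,"dy":0,"dz":0,"rx":0,"ry":0,"rz":0,"hand":0.015}]'; python3 - <<'E'
from h import *
d=snap('wrist','w6');s=snap('side','s6');t=snap('top','t6');st=d['s'];p=st['position'];print(p,st['ee_rot'],st['contact_force'])
Z=rot(st['ee_rot'])[:,2];print('tip',p+Z*.1376,proj(d,p+Z*.1376),'gap',proj(d,[.5624,-.004,.16]),proj(s,[.5624,-.004,.16]))
c=np.zeros((480,800,3),np.uint8)
c[:480,:400]=cv2.resize(d['frame'][150:270,270:370,::-1],None,fx=4,fy=4,interpolation=3)
u,v=map(int,proj(s,[.5624,-.004,.16]));print(u,v)
c[:480,400:]=cv2.resize(s['frame'][v-70:v+50,u-50:u+50,::-1],None,fx=4,fy=4,interpolation=3)
cv2.imwrite('pics/c6.png',c)
E
```

```text
clock: 6.33
position: [0.562, -0.006, 0.3348]
ee_rot: [0.0, 0.98, 0.197, -0.001]
contact_force: [-0.7, -0.6, -0.8]
width: 0.0287
gripper_force: 59.4
[ 0.56198754 -0.00602003  0.33477968] [ 4.24341964e-04  9.80491699e-01  1.96558915e-01 -6.64481797e-04] [-0.68467379 -0.58866742 -0.84936216]
tip [ 0.5618312  -0.00617047  0.19717985] (np.float64(322.4862437753212), np.float64(187.94948720482347)) gap (np.float64(320.82094118389114), np.float64(177.28430129082545)) (np.float64(344.19681091878164), np.float64(206.39397927673147))
344 206
```

View pics/c6.png

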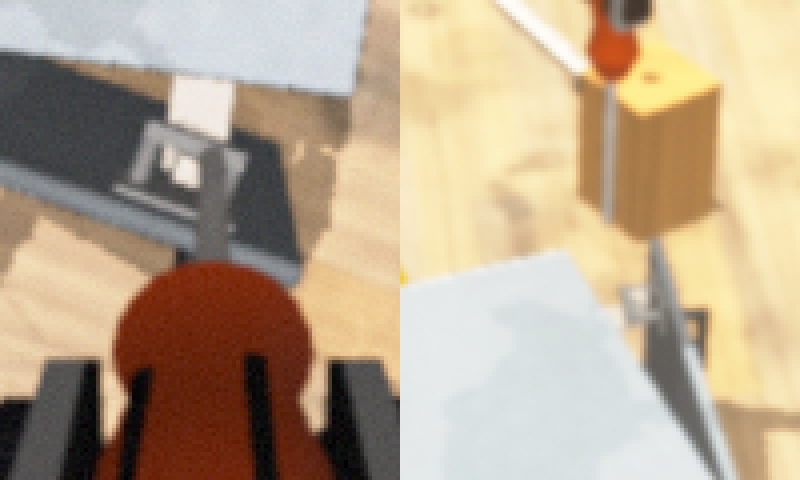

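Tip at wrist (323,187), over the arm as predicted, about 2 mm to the right; correct and descend into the gap.

```bash
python3 -m pendant '[{"dx":0.0008,"dy":-0.0018,"dz":0.005,"rx":0,"ry":0,"rz":0,"hand":0.015},{"dx":0,"dy":0,"dz":0.008,"rx":0,"ry":0,"rz":0,"hand":0.015},{"dx":0,"dy":0,"dz":0.008,"rx":0,"ry":0,"rz":0,"hand":0.015},{"dx":0,"dy":0,"dz":0.008,"rx":0,"ry":0,"rz":0,"hand":0.015},{"dx":0,"dy":0,"dz":0.003,"rx":0,"ry":0,"rz":0,"hand":0.015},{"dx":0,"dy":0,"dz":0,"rx":0,"ry":0,"rz":0,"hand":0.015},{"dx":0,"dy":0,"dz":0,"rx":0,"ry":0,"rz":0,"hand":0.015}]'; python3 - <<'E'
from h import *
d=snap('wrist','w7');st=d['s'];p=st['position'];Z=rot(st['ee_rot'])[:,2];print('tip',p+Z*.1376,'gap est .5624 -.0042')
E
python3 -m pendant '[{"dx":0,"dy":0,"dz":0.005,"rx":0,"ry":0,"rz":0,"hand":0.015},{"dx":0,"dy":0,"dz":0.005,"rx":0,"ry":0,"rz":0,"hand":0.015},{"dx":0,"dy":0,"dz":0.005,"rx":0,"ry":0,"rz":0,"hand":0.015},{"dx":0,"dy":0,"dz":0.005,"rx":0,"ry":0,"rz":0,"hand":0.015},{"dx":0,"dy":0,"dz":0,"rx":0,"ry":0,"rz":0,"hand":0.015},{"dx":0,"dy":0,"dz":0,"rx":0,"ry":0,"rz":0,"hand":0.015}]'
```

```text
clock: 7.07
position: [0.5622, -0.0027, 0.3029]
ee_rot: [-0.0, 0.98, 0.197, -0.0]
contact_force: [0.3, 0.0, -0.2]
width: 0.0286
gripper_force: 59.3
tip [ 0.56215433 -0.00266244  0.16532651] gap est .5624 -.0042
clock: 7.62
position: [0.5621, -0.0027, 0.2827]
ee_rot: [-0.0, 0.98, 0.197, -0.001]
contact_force: [-0.5, -0.1, -0.6]
width: 0.0282
gripper_force: 59.3
```

```bash
python3 -m pendant '[{"dx":0,"dy":0,"dz":0.002,"rx":0,"ry":0,"rz":0,"hand":0.015},{"dx":0,"dy":0,"dz":0.002,"rx":0,"ry":0,"rz":0,"hand":0.015},{"dx":0,"dy":0,"dz":0.002,"rx":0,"ry":0,"rz":0,"hand":0.015},{"dx":0,"dy":0,"dz":0,"rx":0,"ry":0,"rz":0,"hand":0.015}]'|egrep 'pos|cont'; python3 -m pendant '[{"dx":0,"dy":0,"dz":0.002,"rx":0,"ry":0,"rz":0,"hand":0.015},{"dx":0,"dy":0,"dz":0.001,"rx":0,"ry":0,"rz":0,"hand":0.015},{"dx":0,"dy":0,"dz":0,"rx":0,"ry":0,"rz":0,"hand":0.015}]'|egrep 'pos|cont'
```

```text
position: [0.5621, -0.0027, 0.2769]
contact_force: [0.4, 0.6, -0.4]
position: [0.5622, -0.0027, 0.274]
contact_force: [-1.2, -0.6, -1.3]
```

```bash
python3 -m pendant '[{"dx":0,"dy":0,"dz":0.002,"rx":0,"ry":0,"rz":0,"hand":0.015},{"dx":0,"dy":0,"dz":0.001,"rx":0,"ry":0,"rz":0,"hand":0.015},{"dx":0,"dy":0,"dz":0,"rx":0,"ry":0,"rz":0,"hand":0.015}]'|egrep 'pos|cont'
```

```text
position: [0.5626, -0.0027, 0.2721]
contact_force: [-0.5, 0.0, 3.0]
```

Contact felt at TCP z≈0.272.

```bash
python3 -m pendant '[{"dx":0,"dy":0,"dz":0.001,"rx":0,"ry":0,"rz":0,"hand":0.015},{"dx":0,"dy":0,"dz":0.001,"rx":0,"ry":0,"rz":0,"hand":0.015},{"dx":0,"dy":0,"dz":0,"rx":0,"ry":0,"rz":0,"hand":0.015}]'|egrep 'pos|cont'
```

```text
position: [0.5628, -0.0027, 0.2702]
contact_force: [-0.8, 1.1, 4.7]
```

```bash
python3 -m pendant '[{"dx":0,"dy":0,"dz":0.001,"rx":0,"ry":0,"rz":0,"hand":0.015},{"dx":0,"dy":0,"dz":0.001,"rx":0,"ry":0,"rz":0,"hand":0.015},{"dx":0,"dy":0,"dz":0,"rx":0,"ry":0,"rz":0,"hand":0.015}]'|egrep 'pos|cont'
```

```text
position: [0.5629, -0.0027, 0.2684]
contact_force: [0.6, 0.6, 5.2]
```

```bash
python3 -m pendant '[{"dx":0,"dy":0,"dz":0.001,"rx":0,"ry":0,"rz":0,"hand":0.015},{"dx":0,"dy":0,"dz":0.001,"rx":0,"ry":0,"rz":0,"hand":0.015},{"dx":0,"dy":0,"dz":0,"rx":0,"ry":0,"rz":0,"hand":0.015}]'|egrep 'pos|cont'
```

```text
position: [0.5631, -0.0026, 0.2663]
contact_force: [0.6, 0.4, 5.4]
```

```bash
python3 -m pendant '[{"dx":0,"dy":0,"dz":0.0015,"rx":0,"ry":0,"rz":0,"hand":0.015},{"dx":0,"dy":0,"dz":0,"rx":0,"ry":0,"rz":0,"hand":0.015},{"dx":0,"dy":0,"dz":0,"rx":0,"ry":0,"rz":0,"hand":0.015}]'|egrep 'pos|cont'; python3 - <<'E'
from h import *
a=load('s6')['frame'].astype(int);b=snap('side','s8')['frame'].astype(int);print(manip.get_state()['contact_force'])
x=np.abs(a-b).sum(2)[200:320,345:400]>120;print(x.sum())
E
python3 -m pendant '[{"dx":0,"dy":0,"dz":0,"rx":0,"ry":0,"rz":0,"hand":0.015},{"dx":0,"dy":0,"dz":0,"rx":0,"ry":0,"rz":0,"hand":0.015},{"dx":0,"dy":0,"dz":0,"rx":0,"ry":0,"rz":0,"hand":0.015},{"dx":0,"dy":0,"dz":0,"rx":0,"ry":0,"rz":0,"hand":0.015},{"dx":0,"dy":0,"dz":0,"rx":0,"ry":0,"rz":0,"hand":0.015},{"dx":0,"dy":0,"dz":0,"rx":0,"ry":0,"rz":0,"hand":0.015},{"dx":0,"dy":0,"dz":0,"rx":0,"ry":0,"rz":0,"hand":0.015},{"dx":0,"dy":0,"dz":0,"rx":0,"ry":0,"rz":0,"hand":0.015}]'|egrep 'pos|cont'; python3 - <<'E'
from h import *
a=load('s8')['frame'].astype(int);b=snap('side','s9')['frame'].astype(int);print(manip.get_state()['contact_force'])
x=np.abs(a-b).sum(2)[200:320,345:400]>120;print(x.sum())
E
```

```text
position: [0.5633, -0.0026, 0.2651]
contact_force: [-0.3, -0.3, 5.8]
[0.39546909 0.77829169 6.37917988]
501
position: [0.5633, -0.0026, 0.2651]
contact_force: [0.1, 1.1, 6.6]
[-0.46379852  1.24474137  6.98116928]
701
```

The door region is changing in the images. I've used my picture views, so I confirm numerically: where the changed pixels lie versus the projected door edge for various angles.

```bash
python3 -m pendant '[{"dx":0,"dy":0,"dz":0,"rx":0,"ry":0,"rz":0,"hand":0.015},{"dx":0,"dy":0,"dz":0,"rx":0,"ry":0,"rz":0,"hand":0.015},{"dx":0,"dy":0,"dz":0,"rx":0,"ry":0,"rz":0,"hand":0.015},{"dx":0,"dy":0,"dz":0,"rx":0,"ry":0,"rz":0,"hand":0.015},{"dx":0,"dy":0,"dz":0,"rx":0,"ry":0,"rz":0,"hand":0.015},{"dx":0,"dy":0,"dz":0,"rx":0,"ry":0,"rz":0,"hand":0.015},{"dx":0,"dy":0,"dz":0,"rx":0,"ry":0,"rz":0,"hand":0.015},{"dx":0,"dy":0,"dz":0,"rx":0,"ry":0,"rz":0,"hand":0.015},{"dx":0,"dy":0,"dz":0,"rx":0,"ry":0,"rz":0,"hand":0.015}]'|egrep 'clock|pos|cont'; cat > door.py <<'E'
import sys
from h import *
b=snap('side',sys.argv[1])
K=np.array([.5812,-.0394]);a=np.radians(14.9);Rm=np.array([[np.cos(a),-np.sin(a)],[np.sin(a),np.cos(a)]])
def pt(al,r): return K+Rm@(np.array([-.086,.106])+r*np.array([-np.sin(al),-np.cos(al)])-[-.08,-.11])
def prof(f,al):  # grey contrast across the door's top edge, summed along it
    ps=[proj(b,[*pt(al,r),.157]) for r in np.linspace(.08,.21,40)]
    return np.array([f[int(round(v)),int(round(u))] for u,v in ps])
for n in('s6','s8','s9',sys.argv[1]):
    f=load(n)['frame'];ch=f.astype(int);sat=ch.max(2)-ch.min(2)
    # door is grey (low saturation), bench is yellowish
    print(n,[(round(al,2),int((prof(sat,al)<35).sum())) for al in np.arange(.1,1.05,.05)])
E
python3 door.py s10
```

```text
clock: 10.97
position: [0.5633, -0.0026, 0.2651]
contact_force: [0.9, 0.1, 5.9]
s6 [(np.float64(0.1), 28), (np.float64(0.15), 28), (np.float64(0.2), 34), (np.float64(0.25), 22), (np.float64(0.3), 7), (np.float64(0.35), 0), (np.float64(0.4), 0), (np.float64(0.45), 0), (np.float64(0.5), 0), (np.float64(0.55), 0), (np.float64(0.6), 0), (np.float64(0.65), 0), (np.float64(0.7), 0), (np.float64(0.75), 0), (np.float64(0.8), 0), (np.float64(0.85), 0), (np.float64(0.9), 0), (np.float64(0.95), 0), (np.float64(1.0), 0)]
s8 [(np.float64(0.1), 11), (np.float64(0.15), 18), (np.float64(0.2), 23), (np.float64(0.25), 29), (np.float64(0.3), 39), (np.float64(0.35), 9), (np.float64(0.4), 6), (np.float64(0.45), 0), (np.float64(0.5), 0), (np.float64(0.55), 0), (np.float64(0.6), 0), (np.float64(0.65), 0), (np.float64(0.7), 0), (np.float64(0.75), 0), (np.float64(0.8), 0), (np.float64(0.85), 0), (np.float64(0.9), 0), (np.float64(0.95), 0), (np.float64(1.0), 0)]
s9 [(np.float64(0.1), 3), (np.float64(0.15), 0), (np.float64(0.2), 0), (np.float64(0.25), 2), (np.float64(0.3), 5), (np.float64(0.35), 16), (np.float64(0.4), 40), (np.float64(0.45), 6), (np.float64(0.5), 3), (np.float64(0.55), 9), (np.float64(0.6), 2), (np.float64(0.65), 0), (np.float64(0.7), 0), (np.float64(0.75), 0), (np.float64(0.8), 0), (np.float64(0.85), 0), (np.float64(0.9), 0), (np.float64(0.95), 0), (np.float64(1.0), 0)]
s10 [(np.float64(0.1), 1), (np.float64(0.15), 0), (np.float64(0.2), 0), (np.float64(0.25), 0), (np.float64(0.3), 0), (np.float64(0.35), 0), (np.float64(0.4), 1), (np.float64(0.45), 2), (np.float64(0.5), 40), (np.float64(0.55), 13), (np.float64(0.6), 3), (np.float64(0.65), 2), (np.float64(0.7), 6), (np.float64(0.75), 3), (np.float64(0.8), 2), (np.float64(0.85), 0), (np.float64(0.9), 0), (np.float64(0.95), 0), (np.float64(1.0), 0)]
```

Door is swinging freely (0.3 → 0.4 → 0.5 rad). Retract straight up.

```bash
python3 -m pendant '[{"dx":0,"dy":0,"dz":-0.004,"rx":0,"ry":0,"rz":0,"hand":0.015},{"dx":0,"dy":0,"dz":-0.006,"rx":0,"ry":0,"rz":0,"hand":0.015},{"dx":0,"dy":0,"dz":-0.008,"rx":0,"ry":0,"rz":0,"hand":0.015},{"dx":0,"dy":0,"dz":-0.01,"rx":0,"ry":0,"rz":0,"hand":0.015},{"dx":0,"dy":0,"dz":-0.01,"rx":0,"ry":0,"rz":0,"hand":0.015},{"dx":0,"dy":0,"dz":-0.01,"rx":0,"ry":0,"rz":0,"hand":0.015},{"dx":0,"dy":0,"dz":-0.01,"rx":0,"ry":0,"rz":0,"hand":0.015},{"dx":0,"dy":0,"dz":-0.01,"rx":0,"ry":0,"rz":0,"hand":0.015},{"dx":0,"dy":0,"dz":-0.008,"rx":0,"ry":0,"rz":0,"hand":0.015},{"dx":0,"dy":0,"dz":0,"rx":0,"ry":0,"rz":0,"hand":0.015}]'; python3 - <<'E'
from h import *
s=manip.get_state();p=s['position'];Rt=rot(s['ee_rot']);print(p,Rt[:,2],Rt.T@(np.array([.4898,-.2973,p[2]])-p))
E
```

```text
clock: 11.85
position: [0.5632, -0.0028, 0.3421]
ee_rot: [0.001, 0.98, 0.197, 0.002]
contact_force: [0.7, 0.5, -1.4]
width: 0.0285
gripper_force: 59.4
[ 0.56323097 -0.00281888  0.3421104 ] [ 3.84447177e-03 -5.65039603e-04 -9.99992450e-01] [-1.81527590e-01  2.43226148e-01 -1.15909813e-04]
```

```bash
python3 -m pendant '[{"dx":-0.0165,"dy":0.0221,"dz":0,"rx":0,"ry":0,"rz":0,"hand":0.015},{"dx":-0.0165,"dy":0.0221,"dz":0,"rx":0,"ry":0,"rz":0,"hand":0.015},{"dx":-0.0165,"dy":0.0221,"dz":0,"rx":0,"ry":0,"rz":0,"hand":0.015},{"dx":-0.0165,"dy":0.0221,"dz":0,"rx":0,"ry":0,"rz":0,"hand":0.015},{"dx":-0.0165,"dy":0.0221,"dz":0,"rx":0,"ry":0,"rz":0,"hand":0.015},{"dx":-0.0165,"dy":0.0221,"dz":0,"rx":0,"ry":0,"rz":0,"hand":0.015},{"dx":-0.0165,"dy":0.0221,"dz":0,"rx":0,"ry":0,"rz":0,"hand":0.015},{"dx":-0.0165,"dy":0.0221,"dz":0,"rx":0,"ry":0,"rz":0,"hand":0.015},{"dx":-0.0165,"dy":0.0221,"dz":0,"rx":0,"ry":0,"rz":0,"hand":0.015},{"dx":-0.0165,"dy":0.0221,"dz":0,"rx":0,"ry":0,"rz":0,"hand":0.015},{"dx":-0.0165,"dy":0.0221,"dz":0,"rx":0,"ry":0,"rz":0,"hand":0.015},{"dx":0,"dy":0,"dz":0,"rx":0,"ry":0,"rz":0,"hand":0.015}]'; python3 -m pendant '[{"dx":0,"dy":0,"dz":0,"rx":0,"ry":0,"rz":0,"hand":0.015},{"dx":0,"dy":0,"dz":0,"rx":0,"ry":0,"rz":0,"hand":0.015}]' >/dev/null; cat > st.py <<'E'
from h import *
s=manip.get_state();p=s['position'];Rt=rot(s['ee_rot']);print(p,Rt[:,2],'shift',Rt.T@(np.array([.4898,-.2973,p[2]])-p),'tip',p+Rt[:,2]*.1376,'yaw vs grasp',s['contact_force'])
E
python3 st.py; python3 - <<'E'
from h import *
d=snap('wrist','w11');s=d['s'];a=load('w4')
# did the driver shift in the hand? compare the shank/handle patch with that right after lifting
t=cv2.cvtColor(a['frame'],7)[182:222,312:334];t=t.copy()
r=cv2.matchTemplate(cv2.cvtColor(d['frame'],7)[170:235,295:350],t,cv2.TM_CCOEFF_NORMED);print(cv2.minMaxLoc(r),'same place = (17,12)')
E
```

```text
clock: 12.85
position: [0.4875, -0.302, 0.3388]
ee_rot: [0.001, 0.981, 0.195, -0.001]
contact_force: [0.2, 1.1, -0.8]
width: 0.0284
gripper_force: 59.5
[ 0.48878365 -0.29656683  0.33941267] [-4.91904705e-04  1.36275519e-03 -9.99998950e-01] shift [ 6.54359430e-04  1.06879157e-03 -1.49907995e-06] tip [ 0.48871597 -0.29637931  0.20181282] yaw vs grasp [-0.86603961  0.5631317  -1.43475831]
(0.269449383020401, 0.985451340675354, (0, 7), (17, 12)) same place = (17,12)
```

Driver has not shifted in the hand. Lower over the hole.

```bash
python3 -m pendant '[{"dx":0.0006,"dy":0.001,"dz":0.005,"rx":0,"ry":0,"rz":0,"hand":0.015},{"dx":0,"dy":0,"dz":0.015,"rx":0,"ry":0,"rz":0,"hand":0.015},{"dx":0,"dy":0,"dz":0.015,"rx":0,"ry":0,"rz":0,"hand":0.015},{"dx":0,"dy":0,"dz":0.015,"rx":0,"ry":0,"rz":0,"hand":0.015},{"dx":0,"dy":0,"dz":0.015,"rx":0,"ry":0,"rz":0,"hand":0.015},{"dx":0,"dy":0,"dz":0.015,"rx":0,"ry":0,"rz":0,"hand":0.015},{"dx":0,"dy":0,"dz":0.008,"rx":0,"ry":0,"rz":0,"hand":0.015},{"dx":0,"dy":0,"dz":0,"rx":0,"ry":0,"rz":0,"hand":0.015},{"dx":0,"dy":0,"dz":0,"rx":0,"ry":0,"rz":0,"hand":0.015},{"dx":0,"dy":0,"dz":0,"rx":0,"ry":0,"rz":0,"hand":0.015}]'>/dev/null; python3 st.py
```

```text
[ 0.49046616 -0.2977958   0.25277712] [ 0.00146527 -0.00117253 -0.99999824] shift [-4.22396296e-04 -7.14961286e-04 -1.55744892e-06] tip [ 0.49066778 -0.29795714  0.11517736] yaw vs grasp [-0.03508849 -0.62831962 -0.64659259]
```

```bash
python3 -m pendant '[{"dx":-0.0003,"dy":-0.0005,"dz":0.003,"rx":0,"ry":0,"rz":0,"hand":0.015},{"dx":0,"dy":0,"dz":0.003,"rx":0,"ry":0,"rz":0,"hand":0.015},{"dx":0,"dy":0,"dz":0.003,"rx":0,"ry":0,"rz":0,"hand":0.015},{"dx":0,"dy":0,"dz":0.003,"rx":0,"ry":0,"rz":0,"hand":0.015},{"dx":0,"dy":0,"dz":0.003,"rx":0,"ry":0,"rz":0,"hand":0.015},{"dx":0,"dy":0,"dz":0,"rx":0,"ry":0,"rz":0,"hand":0.015},{"dx":0,"dy":0,"dz":0,"rx":0,"ry":0,"rz":0,"hand":0.015}]'>/dev/null; python3 st.py
```

```text
[ 0.48923402 -0.2973836   0.23648799] [-4.61802693e-04  2.69822953e-04 -9.99999857e-01] shift [ 5.54313731e-04  1.41616717e-04 -2.38813585e-07] tip [ 0.48917048 -0.29734647  0.09888801] yaw vs grasp [-0.82697221  0.05689223 -0.873021  ]
```

In the hole, no force. Go down another 85 mm.

```bash
python3 -m pendant '[{"dx":0,"dy":0,"dz":0.008,"rx":0,"ry":0,"rz":0,"hand":0.015},{"dx":0,"dy":0,"dz":0.01,"rx":0,"ry":0,"rz":0,"hand":0.015},{"dx":0,"dy":0,"dz":0.01,"rx":0,"ry":0,"rz":0,"hand":0.015},{"dx":0,"dy":0,"dz":0.01,"rx":0,"ry":0,"rz":0,"hand":0.015},{"dx":0,"dy":0,"dz":0.01,"rx":0,"ry":0,"rz":0,"hand":0.015},{"dx":0,"dy":0,"dz":0.01,"rx":0,"ry":0,"rz":0,"hand":0.015},{"dx":0,"dy":0,"dz":0.01,"rx":0,"ry":0,"rz":0,"hand":0.015},{"dx":0,"dy":0,"dz":0.01,"rx":0,"ry":0,"rz":0,"hand":0.015},{"dx":0,"dy":0,"dz":0.007,"rx":0,"ry":0,"rz":0,"hand":0.015},{"dx":0,"dy":0,"dz":0,"rx":0,"ry":0,"rz":0,"hand":0.015},{"dx":0,"dy":0,"dz":0,"rx":0,"ry":0,"rz":0,"hand":0.015}]'>/dev/null; python3 st.py
```

```text
[ 0.48923063 -0.29731714  0.15133934] [-6.39859753e-04  4.56747969e-04 -9.99999691e-01] shift [ 5.31763063e-04  2.04225432e-04 -3.56491962e-07] tip [ 0.48914258 -0.29725429  0.01373939] yaw vs grasp [ 0.71930484  0.4647292  -0.51219197]
```

```bash
python3 -m pendant '[{"dx":0,"dy":0,"dz":0.002,"rx":0,"ry":0,"rz":0,"hand":0.015},{"dx":0,"dy":0,"dz":0.002,"rx":0,"ry":0,"rz":0,"hand":0.015},{"dx":0,"dy":0,"dz":0.001,"rx":0,"ry":0,"rz":0,"hand":0.015},{"dx":0,"dy":0,"dz":0,"rx":0,"ry":0,"rz":0,"hand":0.015},{"dx":0,"dy":0,"dz":0,"rx":0,"ry":0,"rz":0,"hand":0.015}]'>/dev/null; python3 st.py
```

```text
[ 0.48941193 -0.29744603  0.1469892 ] [ 2.82515681e-04 -2.79350450e-04 -9.99999921e-01] shift [4.14354360e-04 1.52945235e-05 6.88432465e-08] tip [ 0.4894508  -0.29748447  0.00938922] yaw vs grasp [ 0.79809745 -0.20633068 -1.33670707]
```

```bash
python3 -m pendant '[{"dx":0,"dy":0,"dz":0.0007,"rx":0,"ry":0,"rz":0,"hand":0.015},{"dx":0,"dy":0,"dz":0,"rx":0,"ry":0,"rz":0,"hand":0.015},{"dx":0,"dy":0,"dz":0,"rx":0,"ry":0,"rz":0,"hand":0.015}]'>/dev/null; python3 st.py
```

```text
[ 0.48939675 -0.29747219  0.14620545] [ 1.98466418e-04 -2.17834210e-04 -9.99999957e-01] shift [ 4.38465129e-04 -2.97337802e-06  4.25242046e-08] tip [ 0.48942406 -0.29750216  0.00860546] yaw vs grasp [ 0.4524995   0.95143676 -0.7081929 ]
```

```bash
python3 -m pendant '[{"dx":0,"dy":0,"dz":0.0007,"rx":0,"ry":0,"rz":0,"hand":0.015},{"dx":0,"dy":0,"dz":0,"rx":0,"ry":0,"rz":0,"hand":0.015},{"dx":0,"dy":0,"dz":0,"rx":0,"ry":0,"rz":0,"hand":0.015}]'>/dev/null; python3 st.py
```

```text
[ 0.48946921 -0.2975174   0.14563651] [ 3.63189708e-04 -3.63549291e-04 -9.99999868e-01] shift [ 3.89103175e-04 -7.26831008e-05  4.11033466e-08] tip [ 0.48951919 -0.29756742  0.00803653] yaw vs grasp [ 0.35318025 -0.86306506  0.81152892]
```

```bash
python3 -m pendant '[{"dx":0,"dy":0,"dz":0.0005,"rx":0,"ry":0,"rz":0,"hand":0.015},{"dx":0,"dy":0,"dz":0,"rx":0,"ry":0,"rz":0,"hand":0.015},{"dx":0,"dy":0,"dz":0,"rx":0,"ry":0,"rz":0,"hand":0.015}]'>/dev/null; python3 st.py
```

```text
[ 0.48948235 -0.29750583  0.14555261] [ 5.76685030e-04 -5.16084520e-04 -9.99999701e-01] shift [ 3.72518425e-04 -6.70662495e-05  7.69603501e-08] tip [ 0.4895617  -0.29757684  0.00795265] yaw vs grasp [-0.89088343  0.16135285  6.14686754]
```

Seated on the block (6 N). Release and wait.

```bash
python3 -m pendant '[{"dx":0,"dy":0,"dz":0,"rx":0,"ry":0,"rz":0,"hand":0.04},{"dx":0,"dy":0,"dz":0,"rx":0,"ry":0,"rz":0,"hand":0.06},{"dx":0,"dy":0,"dz":0,"rx":0,"ry":0,"rz":0,"hand":0.085},{"dx":0,"dy":0,"dz":0,"rx":0,"ry":0,"rz":0,"hand":0.085},{"dx":0,"dy":0,"dz":0,"rx":0,"ry":0,"rz":0,"hand":0.085},{"dx":0,"dy":0,"dz":0,"rx":0,"ry":0,"rz":0,"hand":0.085},{"dx":0,"dy":0,"dz":0,"rx":0,"ry":0,"rz":0,"hand":0.085},{"dx":0,"dy":0,"dz":0,"rx":0,"ry":0,"rz":0,"hand":0.085}]'; python3 -m pendant '[{"dx":0,"dy":0,"dz":-0.01,"rx":0,"ry":0,"rz":0,"hand":0.085},{"dx":0,"dy":0,"dz":-0.015,"rx":0,"ry":0,"rz":0,"hand":0.085},{"dx":0,"dy":0,"dz":-0.015,"rx":0,"ry":0,"rz":0,"hand":0.085},{"dx":0,"dy":0,"dz":-0.02,"rx":0,"ry":0,"rz":0,"hand":0.085},{"dx":0,"dy":0,"dz":-0.02,"rx":0,"ry":0,"rz":0,"hand":0.085},{"dx":0,"dy":0,"dz":-0.02,"rx":0,"ry":0,"rz":0,"hand":0.085},{"dx":0,"dy":0,"dz":-0.02,"rx":0,"ry":0,"rz":0,"hand":0.085},{"dx":-0.03,"dy":0,"dz":0,"rx":0,"ry":0,"rz":0,"hand":0.085},{"dx":-0.03,"dy":0,"dz":0,"rx":0,"ry":0,"rz":0,"hand":0.085},{"dx":-0.03,"dy":0,"dz":0,"rx":0,"ry":0,"rz":0,"hand":0.085},{"dx":0,"dy":0,"dz":0,"rx":0,"ry":0,"rz":0,"hand":0.085},{"dx":0,"dy":0,"dz":0,"rx":0,"ry":0,"rz":0,"hand":0.085}]'; python3 door.py s12|tail -1; python3 - <<'E'
from h import *
a=load('side0')['frame'];b=load('s12')['frame'];r=lambda f:cv2.cvtColor(f,7)
t=r(a)[120:162,350:365].copy();q=cv2.matchTemplate(r(b)[110:172,340:375],t,5);print(cv2.minMaxLoc(q),'unchanged (10,10)')
m=np.abs(a.astype(int)-b).sum(2)>120
for n,x,y,w,h in(('tape/carton',235,165,70,100),('stand',335,145,42,50)):print(n,m[y:y+h,x:x+w].sum())
d=snap('top','t12');a=load('top0')['frame'];b=d['frame'];m=np.abs(a.astype(int)-b).sum(2)>120
for n,x,y,w,h in(('carton',318,128,42,34),('measure',362,158,30,34),('roll',396,142,46,44),('handle',440,238,22,22),('locker top',226,150,100,60)):print(n,m[y:y+h,x:x+w].sum())
E
```

```text
clock: 17.23
position: [0.4894, -0.2974, 0.1448]
ee_rot: [0.0, 0.98, 0.197, -0.0]
contact_force: [0.4, -1.1, 0.3]
width: 0.0849
gripper_force: 0.0
clock: 18.23
position: [0.4055, -0.3327, 0.266]
ee_rot: [0.001, 0.981, 0.196, 0.0]
contact_force: [0.2, -0.7, 0.5]
width: 0.0853
gripper_force: 0.0
s12 [(np.float64(0.1), 9), (np.float64(0.15), 2), (np.float64(0.2), 0), (np.float64(0.25), 0), (np.float64(0.3), 0), (np.float64(0.35), 0), (np.float64(0.4), 0), (np.float64(0.45), 0), (np.float64(0.5), 0), (np.float64(0.55), 0), (np.float64(0.6), 0), (np.float64(0.65), 0), (np.float64(0.7), 0), (np.float64(0.75), 0), (np.float64(0.8), 11), (np.float64(0.85), 8), (np.float64(0.9), 40), (np.float64(0.95), 31), (np.float64(1.0), 25)]
(-0.5808988809585571, 0.9986677765846252, (20, 14), (10, 10)) unchanged (10,10)
tape/carton 0
stand 0
carton 0
measure 0
roll 0
handle 0
locker top 0
```

```bash
python3 -m pendant '[{"dx":0,"dy":0,"dz":-0.01,"rx":0,"ry":0,"rz":0,"hand":0.085},{"dx":0,"dy":0,"dz":0,"rx":0,"ry":0,"rz":0,"hand":0.085},{"dx":0,"dy":0,"dz":0,"rx":0,"ry":0,"rz":0,"hand":0.085},{"dx":0,"dy":0,"dz":0,"rx":0,"ry":0,"rz":0,"hand":0.085},{"dx":0,"dy":0,"dz":0,"rx":0,"ry":0,"rz":0,"hand":0.085},{"dx":0,"dy":0,"dz":0,"rx":0,"ry":0,"rz":0,"hand":0.085},{"dx":0,"dy":0,"dz":0,"rx":0,"ry":0,"rz":0,"hand":0.085},{"dx":0,"dy":0,"dz":0,"rx":0,"ry":0,"rz":0,"hand":0.085}]' >/dev/null; python3 -c "
from rig import manip;print(manip.sign_off())"
```

```text
the job is handed in; nothing more can be done
None
```

The hook is pressed free and the door has swung open by itself to about 0.9 rad; the screwdriver is back upright and fully down in its stand, released, with the bystanders unmoved in the images, and the job was handed in at about 19 s.

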